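# Crank the tube jig's stop to the tall index clip

## Robot

A 6-joint arm with a two-finger parallel gripper is mounted at the origin on a cart in front of the work surface, level with it; the furniture and walls round the work are solid. World frame = base frame: x ahead of the robot, y to its left, z up, the work surface at z = 0. Lengths are in m, angles in degrees, forces in N, time in s.
With the tool pointing down it reaches from about 0.35 to 0.875 m from the base axis. Payload 4.2 kg.
Tool frame: the origin (TCP) lies midway between the tips of the shut fingers; the grasp point (between the pads) lies 19 mm behind it; z points along the fingers, y is the line along which they close (so a half turn about z gives the same grasp; the last joint's range is limited). The gripper opens to 87 mm and grips with 3 to 60 N. Pads are 19 mm wide; open, the fingers measure 117 mm over their backs; the gripper's body (75 mm by 190 mm) begins 51 mm behind the grasp point.
Start: joints at [91.708, 22.042, 0.453, 0, -68.411, -14.817], TCP at [0.142, 0.609, 0.223] pointing down, gripper open.
Joint ranges: [-179.83, 179.83], [-69.29, 118.12], [-61.27, 80.66], [-181.25, 117.63], [-171.15, -9.14], [-177.46, 177.46]. Speed limits (degrees/s): [159.86, 159.86, 180, 180, 180, 180].

## Interface

Orientations are given as a 3x3 rotation matrix whose columns are the frame's x, y, z axes.
In Python, from station import r, cams gives the robot as it stands.
- The arm moves only by the tool play_rows, never from a script. Its argument "commands" is text: rows parted by semicolons, each of 6 numbers parted by spaces: the shift along the world's x, y, z normalised to -1 to 1, where 1 is 30 mm, then the turn, a rotation vector about the world's x, y, z normalised to -1 to 1, where 1 is 0.15 rad. A call has 1 to 20 rows; each row shifts and turns the commanded pose from where the row before left it; what a row does not reach is not made up. A row lasts 1/10 s, in which the tool goes at most 50 mm and 8.59 degrees, less where a joint would pass 70% of its speed; a pose out of reach is approached as far as the arm can. A call with a number of a shift or a turn outside -1 to 1 is refused whole. A call with a gripper value outside its range is refused whole. "grip" is the finger opening in mm, from 0 to 87, set as the call begins (left out, the last holds). The fingers move at their own pace and stop on an object; the grip force is fixed at half the most. Time passes only in rows, so rows that do not move let the fingers close. It gives the time, the measured TCP pose, the force, the opening and the grip force at its end, in the units of the state.
- r.sense(): the state, without advancing time (a new reading comes with each control period).
- cams.capture(name): name is "side" or "top"; returns (picture, depth): 420x560x3 uint8, blue, green, red; 420x560 float32, m along the optical axis (not along the pixel's ray), 0 where there is no reading.
- cams.camera_info(name): a dict with "mtx" (3x3 intrinsics, pixels), "R" (3x3) and "t" (3): a world point X has camera coordinates R X + t. Camera axes: x right, y down, z forward; pixel columns grow to the right and rows downward; lengths in m; the calibration is good to about 2 mm. A picture is of the moment at which its call begins. camera_info takes no time and is no camera call.
- r.finish_job(): hands the job in; it is judged then, once.
The state is a dict: "time_s": time; "joints": joint angles; "joint_velocities": joint speeds; "effort": joint torques, N m; "tcp_pos": TCP position; "ee_rot": TCP orientation; "wrist_force": force on the tool from outside, world axes, zero at the start; "moment": the same for the moment, N m; "gripper_width": opening from 0.0 (shut) to 1.0 (fully open); "gripper_force": force on a finger pad.
Only numpy, scipy, OpenCV 4.12 (cv2) and the standard library are available. Lean on these libraries where they do the work, as an engineer would, in place of code of your own. Each camera call takes 0.05 s, during which the arm holds its last target. There are 200 camera calls.

## Task

Set the length stop of the tube-cutting jig to the taller of its two index clips. The handwheel is riding high on its spindle, out of drive: press it down and turn it until it drops home over its hidden key, then crank it until the sliding stop's pointer stands level with the tall clip's blade. Leave the wheel down in drive and everything at rest, and do not disturb the things lying about.

Things in the scene. Friction and masses are not known exactly. Their poses are not given: they have to be found in the camera images.
- jig: The fixed tube-cutting jig: a grey bed 94 x 285 mm, 12 mm thick, with a grey gearbox 62 mm square, top 50 mm high. Origin on the table under the handwheel's upright axis, z up. The bed reaches from y = +43 to -243 mm; lead screw and guide rods lie along y, the scale bar along its -x side. The sliding stop's top is 69 mm high.
- hub (a point): Grip point on the axis of the loose steel handwheel (0.4 kg); point x points at the crank knob. Round hub 30 mm in diameter, its top 14 mm above this point, standing on a flange 56 mm in diameter whose top is 24 mm below it. The rim is a ring of 50 mm radius, 10 mm thick, top 22 mm below this point, with four spokes. 96 mm above the table at the start, 88 mm when home in drive.
- crank_knob (a point): A point on the axis of the wheel's upright black crank knob, 19 mm in diameter, 50 mm from the wheel's axis, at the same height as the hub point; the knob rises 14 mm above this point and stands on the rim, 22 mm below it. In drive it takes about 5 N of push along its circle to turn the wheel.
- wheel_seat (a point): Where the wheel's post leaves the gearbox top, 50 mm up. Hidden under the wheel a cross-shaped key on the spindle, angle unknown, meets four dogs of the wheel 2 mm below the start height. Every quarter turn they fit (play 0.1 rad either way) and, while pressed, the wheel sinks 6 mm more, home in drive. Until then it turns freely and drives nothing. Press 5 to 10 N; more drags the spindle along.
- collar_top (a point): Middle of the top of the stiff black collar, 54 mm in diameter, under the wheel's flange. It bears the wheel and slides down 8 mm in all with about 3 N of push beyond the wheel's weight; it stays, with the wheel, wherever it is pressed to.
- stop_slide (a joint): Position of the sliding stop along the jig's y axis, m, about 0 at the start, limits -0.030 and +0.030. In drive, one full turn of the wheel clockwise seen from above moves it +8 mm (towards the gearbox, jig +y); counter-clockwise -8 mm. It cannot be pushed directly, and stays where the screw leaves it.
- pointer (a point): Tip of the sliding stop's small steel pointer over the scale bar, 34 mm above the table. Its axes are the jig's.
- tall_clip_mark (a point): Where the pointer's tip must come, beside the tall index clip's blade. The clip is fixed on the scale bar's outer side: dark foot 12 mm wide, upright steel blade 3 mm wide, top 70 mm above the table. It stands 11 to 19 mm from the stop's starting place, on either side along jig y. Its axes are the jig's.
- short_clip_mark (a point): The same for the short clip (blade top 42 mm above the table), on the other side of the pointer. Not the one to set to.
- ring_box: A white closed ring box 54 x 50 x 43 mm, loose, a bystander beyond the jig; origin under its centre.
- tin_lid: A shallow tin lid, 56 mm in diameter and 10 mm high, loose, a bystander in front of the jig; origin under its centre.
- flat_pliers: Pliers, 134 mm long and 9 mm high, loose, a bystander in front of the jig; origin under the centre.
- needle_file: A needle file, 136 mm long and 8 mm high, loose, a bystander beyond the jig; origin under the centre.

How it is judged (in metres and radians):
On the way:
1. the handwheel has dropped home over its key (height (world z) of hub below 0.0905 m), for 0.2 s.
At the end, for the whole second after the job is handed in: The sliding stop's pointer is within 2 mm of the tall clip's blade along the bed, the stop is still, and the handwheel is down in drive (hub point less than 90.5 mm above the table) (y of pointer in the frame of tall_clip_mark between -0.002 and 0.002 m and height (world z) of hub below 0.0905 m and velocity of joint stop_slide between -0.001 and 0.001 m/s); the robot touches nothing.
It fails at once if a bystander is moved by more than 15 mm (distance of any of ring_box, tin_lid, flat_pliers, needle_file from where it was at the start of the episode above 0.015 m).
It also fails if it takes over 67 s, if anything falls off the work surface, if the arm or the gripper's body presses on something with over 40 N, if the wrist force passes 120 N, or if a joint passes its speed limit or range.

## Working session

There is one attempt and no reset: what is moved stays moved. The work goes in short steps, Python scripts to look and compute and a tool call to move; the robot and the scene stay as the last step left them, time stands still between calls to the robot, and variables do not carry over. Pictures are saved under pics/ and viewed, at most 11 in all, crops included, and the job is handed in when it is done.

Besides the shell and the picture viewer there is one more tool, called after "Request:" as a command line: name --argument value ..., lists and objects as JSON in quotes. play_rows: Moves the arm, as the interface text tells. Scaled input: -1 to 1 covers 30 mm each way for a shift and 0.15 rad each way for a turn. Its arguments: {"type":"object","properties":{"commands":{"type":"string"},"grip":{"type":"number"}},"required":["commands"]}

```bash
mkdir -p pics
cat > h.py <<'E'
import numpy as np, cv2
from station import r, cams
def grab(n,tag):
    p,d=cams.capture(n); cv2.imwrite(f'pics/{tag}.png',p); np.save(f'pics/{tag}.npy',d); return p,d
def pt(n,d,u,v,z=None):
    c=cams.camera_info(n);K,R,t=map(np.array,(c['mtx'],c['R'],c['t'])); t=t.ravel()
    ray=np.linalg.inv(K)@[u,v,1]
    if z is None: return R.T@(ray*d[v,u]-t)
    o=-R.T@t; w=R.T@ray; return o+w*(z-o[2])/w[2]
E
python3 - <<'E'
from h import *
for n in('top','side'):
    p,d=grab(n,n+'0'); c=cams.camera_info(n); print(n,-np.array(c['R']).T@np.ravel(c['t']),np.array(c['mtx'])[0,0])
s=r.sense();print(s['ee_rot'],s['time_s'],s['gripper_width'])
E
```

```text
top [0.4594899  0.04483898 0.95307251] 416.60474238487427
side [ 0.14313006 -0.5106365   0.56973085] 495.9882899548916
[[ 9.73902896e-01 -2.26964821e-01 -3.43938965e-04]
 [-2.26965058e-01 -9.73900979e-01 -1.93513823e-03]
 [ 1.04245809e-04  1.96269886e-03 -9.99998068e-01]] 0.1 1.0006305134362568
```

View pics/top0.png

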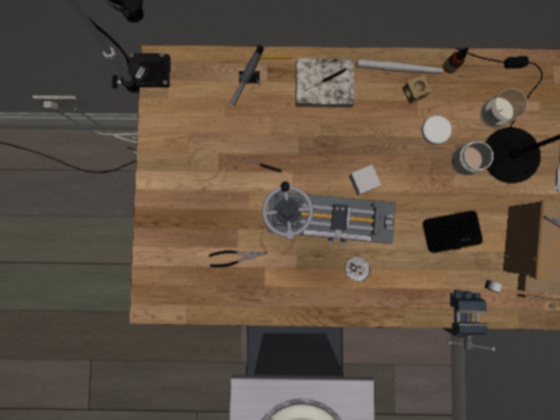

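View pics/side0.png

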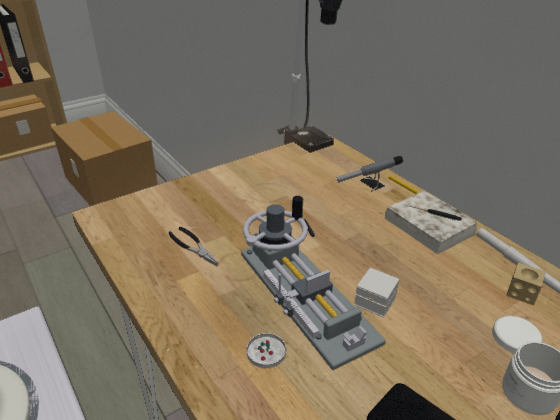

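The top view shows the wheel at about (288,211), the knob at (285,186), and the bed running right to about (394,222), with clips near (338,238). In the side view the clips are near (285,295), so I'll enlarge both areas.

Run:
```python
from h import *
a=cv2.imread('pics/top0.png')[170:260,255:405]; cv2.imwrite('pics/ct.png',cv2.resize(a,None,fx=5.3,fy=5.3,interpolation=3))
a=cv2.imread('pics/side0.png')[250:350,230:360]; cv2.imwrite('pics/cs.png',cv2.resize(a,None,fx=6,fy=6,interpolation=3))
dt=np.load('pics/top0.npy');ds=np.load('pics/side0.npy')
for n,d,u,v,z in(('top',dt,289,209,.11),('top',dt,285,186,.11),('top',dt,289,211,None),('top',dt,394,222,.012),('top',dt,285,186,None),('side',ds,276,209,.11),('side',ds,297,199,.11),('side',ds,276,209,None)): print(n,u,v,pt(n,d,u,v,z).round(4))
```

```text
top 289 209 [0.5178 0.0331 0.11  ]
top 285 186 [0.5646 0.0418 0.11  ]
top 289 211 [0.5138 0.0331 0.1085]
top 394 222 [ 0.4981 -0.2054  0.012 ]
top 285 186 [0.5649 0.0418 0.108 ]
side 276 209 [0.5208 0.0343 0.11  ]
side 297 199 [0.5666 0.0388 0.11  ]
side 276 209 [0.5217 0.0356 0.1089]
```

View pics/ct.png

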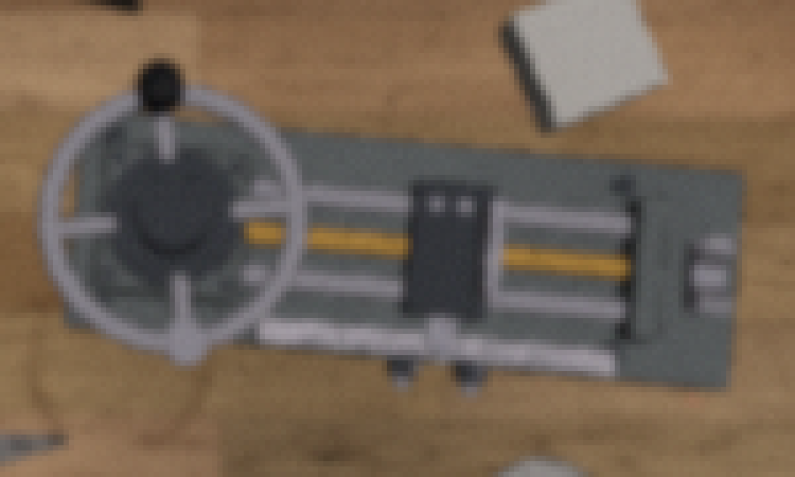

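View pics/cs.png

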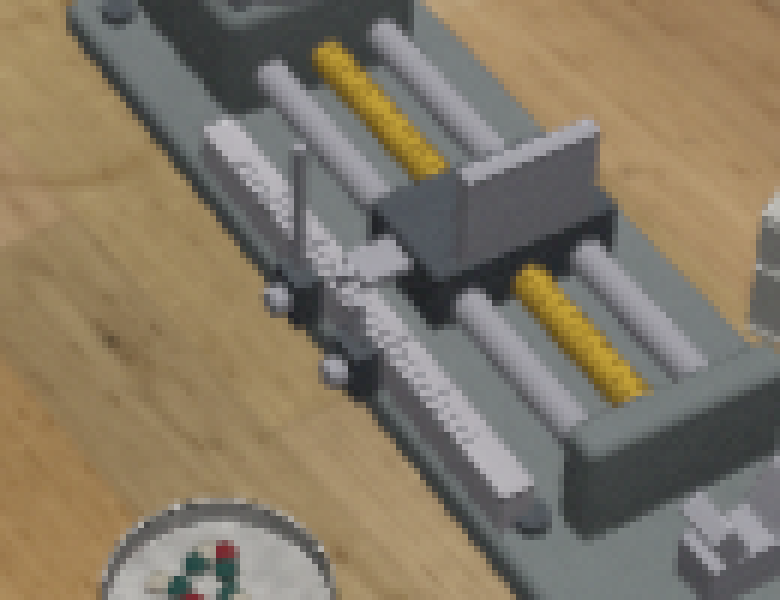

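The tall clip is on the gearbox side (+y) of the pointer, so the wheel has to turn clockwise. The hub is at about (0.518, 0.036) and the knob points about 9° off world +x. Moving over the hub with the closing line across the knob direction.

Request:
play_rows --commands "0.63 -0.955 0 0 0 0.13;0.63 -0.955 0 0 0 0.13;0.63 -0.955 0 0 0 0.13;0.63 -0.955 0 0 0 0.13;0.63 -0.955 0 0 0 0.13;0.63 -0.955 0 0 0 0.13;0.63 -0.955 0 0 0 0.13;0.63 -0.955 0 0 0 0.13;0.63 -0.955 0 0 0 0.13;0.63 -0.955 0 0 0 0.13;0.63 -0.955 0 0 0 0.13;0.63 -0.955 0 0 0 0.13;0.63 -0.955 0 0 0 0.13;0.63 -0.955 0 0 0 0.13;0.63 -0.955 0 0 0 0.13;0.63 -0.955 0 0 0 0.13;0.63 -0.955 0 0 0 0.13;0.63 -0.955 0 0 0 0.13;0.63 -0.955 0 0 0 0.13;0.63 -0.955 0 0 0 0.13" --grip 87

```text
time_s: 2.1
tcp_pos: [0.5201, 0.0343, 0.2222]
ee_rot: [[0.987, 0.161, -0.001], [0.161, -0.987, -0.0], [-0.001, -0.0, -1.0]]
wrist_force: [1.1, 0.6, 0.5]
gripper_width: 1.0
gripper_force: 0.0
```

Run:
```python
from h import *
s=r.sense();print(s['ee_rot'],s['tcp_pos'],s['joints'],s['time_s'],s['wrist_force'])
dt=np.load('pics/top0.npy');ds=np.load('pics/side0.npy')
print(pt('top',dt,287.1,210,.11),pt('top',dt,285.2,186.2,.11))
ex=np.array([.9965,-.083,0]);ey=np.array([.083,.9965,0])
for n,u,v,z in(('side',280,274.8,.07),('side',288,295.5,.034),('top',330.5,240.2,.02),('top',338,235,.034),('top',343.3,241.3,.02)):
  p=pt(n,None,u,v,z); print(n,p.round(4),'y',(p@ey).round(4),'x',(p@ex).round(4))
```

```text
[[ 9.86931716e-01  1.61137241e-01 -7.59483983e-04]
 [ 1.61137236e-01 -9.86932007e-01 -6.86189340e-05]
 [-7.60616117e-04 -5.46589472e-05 -9.99999709e-01]] [0.52006042 0.03431622 0.22219185] [ 2.16223092e+01  1.19602980e+01 -1.39858510e+01 -1.37626502e-02
 -6.40957536e+01  7.76566209e+01] 2.1 [1.08325937 0.60369392 0.54149934]
[0.51567146 0.03696576 0.11      ] [0.56421231 0.04139651 0.11      ]
side [ 0.4613 -0.063   0.07  ] y -0.0245 x 0.465
side [ 0.4678 -0.0756  0.034 ] y -0.0365 x 0.4724
top [ 0.4554 -0.0614  0.02  ] y -0.0234 x 0.4589
top [ 0.467  -0.0763  0.034 ] y -0.0372 x 0.4717
top [ 0.4533 -0.09    0.02  ] y -0.052 x 0.4592
```

Request:
play_rows --commands "-0.06 0.05 -0.8 0 0 0;0 0 -0.8 0 0 0;0 0 -0.8 0 0 0;0 0 -0.8 0 0 0;0 0 -0.8 0 0 0;0 0 -0.6 0 0 0;0 0 0 0 0 0"

```text
time_s: 2.8
tcp_pos: [0.5156, 0.0365, 0.0818]
ee_rot: [[0.987, 0.16, -0.007], [0.16, -0.987, -0.002], [-0.007, 0.001, -1.0]]
wrist_force: [0.6, -0.4, -0.3]
gripper_width: 0.998
gripper_force: 0.0
```

Request:
play_rows --commands "0 0 0 0 0 0;0 0 0 0 0 0;0 0 0 0 0 0;0 0 0 0 0 0;0 0 0 0 0 0;0 0 0 0 0 0" --grip 20

```text
time_s: 3.4
tcp_pos: [0.518, 0.0372, 0.0848]
ee_rot: [[0.987, 0.16, 0.0], [0.16, -0.987, 0.0], [0.0, -0.0, -1.0]]
wrist_force: [0.3, -0.7, 0.1]
gripper_width: 0.541
gripper_force: 0.0
```

Request:
play_rows --commands "0 0 0 0 0 0;0 0 0 0 0 0;0 0 0 0 0 0;0 0 0 0 0 0;0 0 0 0 0 0"

```text
time_s: 3.9
tcp_pos: [0.518, 0.0373, 0.0846]
ee_rot: [[0.987, 0.161, 0.0], [0.161, -0.987, 0.0], [0.0, -0.0, -1.0]]
wrist_force: [-0.4, 1.0, 1.5]
gripper_width: 0.332
gripper_force: 30.1
```

Gripped the hub (29 mm) with almost no side force. Pressing down gently.

Request:
play_rows --commands "0 0 -0.05 0 0 0;0 0 -0.03 0 0 0;0 0 0 0 0 0;0 0 0 0 0 0"

```text
time_s: 4.3
tcp_pos: [0.518, 0.0373, 0.0825]
ee_rot: [[0.987, 0.161, 0.0], [0.161, -0.987, 0.0], [0.0, -0.0, -1.0]]
wrist_force: [-2.5, 1.3, 5.3]
gripper_width: 0.328
gripper_force: 30.2
```

Request:
play_rows --commands "0 0 -0.02 0 0 0;0 0 0 0 0 0"

```text
time_s: 4.5
tcp_pos: [0.518, 0.0373, 0.0824]
ee_rot: [[0.987, 0.161, 0.0], [0.161, -0.987, -0.0], [0.0, 0.0, -1.0]]
wrist_force: [-2.5, 1.7, 8.3]
gripper_width: 0.331
gripper_force: 30.2
```

Request:
play_rows --commands "0 0 0 0 0 -0.5;0 0 0 0 0 -0.5;0 0 0 0 0 0"

```text
time_s: 4.8
tcp_pos: [0.5184, 0.0373, 0.0824]
ee_rot: [[1.0, 0.01, 0.001], [0.01, -1.0, 0.0], [0.001, -0.0, -1.0]]
wrist_force: [-2.0, 0.6, 7.0]
gripper_width: 0.331
gripper_force: 30.2
```

Standing on the key at 7–8 N; turning on in steps.

Request:
play_rows --commands "0 0 0 0 0 -0.5;0 0 0 0 0 -0.5;0 0 0 0 0 0"

```text
time_s: 5.1
tcp_pos: [0.5186, 0.0373, 0.0824]
ee_rot: [[0.99, -0.139, 0.002], [-0.139, -0.99, 0.0], [0.002, -0.0, -1.0]]
wrist_force: [-1.6, 1.0, 7.3]
gripper_width: 0.332
gripper_force: 30.2
```

Request:
play_rows --commands "0 0 0 0 0 -0.5;0 0 0 0 0 -0.5;0 0 0 0 0 0"

```text
time_s: 5.4
tcp_pos: [0.5187, 0.0374, 0.0825]
ee_rot: [[0.958, -0.285, 0.002], [-0.285, -0.958, 0.0], [0.002, -0.001, -1.0]]
wrist_force: [-1.7, 1.1, 5.7]
gripper_width: 0.332
gripper_force: 30.2
```

Request:
play_rows --commands "0 0 0 0 0 -0.5;0 0 0 0 0 -0.5;0 0 0 0 0 0"

```text
time_s: 5.7
tcp_pos: [0.5187, 0.0374, 0.0824]
ee_rot: [[0.905, -0.426, 0.002], [-0.426, -0.905, 0.0], [0.002, -0.001, -1.0]]
wrist_force: [-1.2, 1.1, 6.2]
gripper_width: 0.328
gripper_force: 30.2
```

Request:
play_rows --commands "0 0 -0.01 0 0 -0.5;0 0 0 0 0 -0.5;0 0 0 0 0 0"

```text
time_s: 6.0
tcp_pos: [0.5187, 0.0374, 0.0824]
ee_rot: [[0.831, -0.556, 0.002], [-0.556, -0.831, 0.0], [0.002, -0.001, -1.0]]
wrist_force: [-1.9, 2.0, 8.3]
gripper_width: 0.328
gripper_force: 30.2
```

Request:
play_rows --commands "0 0 0 0 0 -0.5;0 0 0 0 0 -0.5;0 0 0 0 0 0"

```text
time_s: 6.3
tcp_pos: [0.5186, 0.0374, 0.0824]
ee_rot: [[0.739, -0.674, 0.002], [-0.674, -0.739, 0.0], [0.001, -0.001, -1.0]]
wrist_force: [-1.8, 1.4, 8.9]
gripper_width: 0.326
gripper_force: 30.2
```

Request:
play_rows --commands "0 0 0 0 0 -0.5;0 0 0 0 0 -0.5;0 0 0 0 0 0"

```text
time_s: 6.6
tcp_pos: [0.5185, 0.0374, 0.082]
ee_rot: [[0.63, -0.777, 0.002], [-0.777, -0.63, 0.0], [0.001, -0.001, -1.0]]
wrist_force: [-2.0, 1.3, 6.1]
gripper_width: 0.333
gripper_force: 30.2
```

Request:
play_rows --commands "0 0 0 0 0 -0.5;0 0 0 0 0 -0.5;0 0 0 0 0 0"

```text
time_s: 6.9
tcp_pos: [0.5185, 0.0375, 0.0815]
ee_rot: [[0.508, -0.862, 0.001], [-0.862, -0.508, 0.0], [0.0, -0.001, -1.0]]
wrist_force: [-1.4, 2.1, 4.9]
gripper_width: 0.33
gripper_force: 30.1
```

z dropped about 0.9 mm and the force fell, so the dogs have fitted. Pressing home, 6 mm down.

Request:
play_rows --commands "0 0 -0.05 0 0 0;0 0 -0.05 0 0 0;0 0 0 0 0 0"

```text
time_s: 7.2
tcp_pos: [0.5184, 0.0375, 0.0783]
ee_rot: [[0.508, -0.861, 0.001], [-0.861, -0.508, 0.0], [0.0, -0.001, -1.0]]
wrist_force: [0.9, 4.1, 4.0]
gripper_width: 0.328
gripper_force: 30.1
```

Request:
play_rows --commands "0 0 -0.05 0 0 0;0 0 -0.03 0 0 0;0 0 0 0 0 0;0 0 0 0 0 0"

```text
time_s: 7.6
tcp_pos: [0.5185, 0.0376, 0.0765]
ee_rot: [[0.508, -0.861, 0.001], [-0.861, -0.508, 0.0], [0.0, -0.001, -1.0]]
wrist_force: [-0.7, 3.0, 7.2]
gripper_width: 0.326
gripper_force: 30.2
```

Home (8.1 mm down). Now cranking clockwise by the hub, then checking for slip.

Request:
play_rows --commands "0 0 0.015 0 0 -0.5;0 0 0 0 0 -0.8;0 0 0 0 0 -0.8;0 0 0 0 0 -0.8;0 0 0 0 0 -0.8;0 0 0 0 0 -0.8;0 0 0 0 0 -0.8;0 0 0 0 0 -0.8;0 0 0 0 0 -0.8;0 0 0 0 0 -0.8;0 0 0 0 0 -0.8;0 0 0 0 0 -0.5;0 0 0 0 0 0;0 0 0 0 0 0"

```text
time_s: 9.0
tcp_pos: [0.5191, 0.0381, 0.0766]
ee_rot: [[-0.728, -0.686, 0.003], [-0.686, 0.728, 0.001], [-0.003, -0.001, -1.0]]
wrist_force: [1.1, 4.6, 3.3]
gripper_width: 0.33
gripper_force: 30.1
```

Run:
```python
from h import *
s=r.sense();print(s['joints'].round(1) if hasattr(s['joints'],'round') else s['joints'],s['tcp_pos'],s['moment'])
a,_=grab('top','t1');b,_=grab('side','s1')
A=cv2.resize(a[170:260,255:355],None,fx=4,fy=4,interpolation=3);B=cv2.resize(b[190:320,230:330],None,fx=4,fy=4,interpolation=3)
B=B[:520];A=cv2.copyMakeBorder(A,0,B.shape[0]-A.shape[0],0,0,0);cv2.imwrite('pics/v1.png',np.hstack([A,B]))
```

```text
[ 22.1  21.  -25.2  -0.  -43.6 -68.8] [0.51914219 0.03813286 0.07655844] [ 1.7537042  -0.27134804  0.07563665]
```

View pics/v1.png

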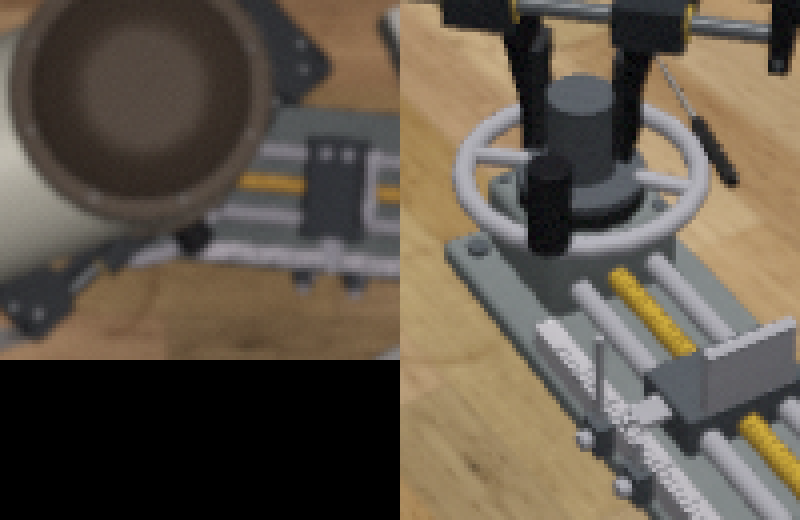

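No slip: the knob's at about -139°, as expected. The stop has done about 1.7 mm. I'll keep turning to near the joint limit, then release, rewind and regrip.

Request:
play_rows --commands "0 0 0 0 0 -0.88;0 0 0 0 0 -0.88;0 0 0 0 0 -0.88;0 0 0 0 0 -0.88;0 0 0 0 0 -0.88;0 0 0 0 0 -0.88;0 0 0 0 0 -0.88;0 0 0 0 0 -0.88;0 0 0 0 0 -0.88;0 0 0 0 0 -0.88;0 0 0 0 0 -0.88;0 0 0 0 0 -0.88;0 0 0 0 0 -0.88;0 0 0 0 0 0"

```text
time_s: 10.5
tcp_pos: [0.5191, 0.0371, 0.0765]
ee_rot: [[-0.573, 0.82, 0.002], [0.82, 0.573, 0.0], [-0.001, 0.002, -1.0]]
wrist_force: [2.1, -0.2, 1.7]
gripper_width: 0.327
gripper_force: 30.1
```

Request:
play_rows --commands "0 0 0 0 0 0;0 0 0 0 0 0;0 0 0 0 0 0;0 0 0 0 0 0;0 0 0.5 0 0 0;0 0 0.7 0 0 0;0 0 0 0 0 0" --grip 48

```text
time_s: 11.2
tcp_pos: [0.5194, 0.0376, 0.1145]
ee_rot: [[-0.572, 0.82, 0.004], [0.82, 0.572, 0.001], [-0.002, 0.004, -1.0]]
wrist_force: [0.1, 0.7, -0.7]
gripper_width: 0.551
gripper_force: 0.0
```

Request:
play_rows --commands "0 0 0 0 0 0.98;0 0 0 0 0 0.98;0 0 0 0 0 0.98;0 0 0 0 0 0.98;0 0 0 0 0 0.98;0 0 0 0 0 0.98;0 0 0 0 0 0.98;0 0 0 0 0 0.98;0 0 0 0 0 0.98;0 0 0 0 0 0.98;0 0 0 0 0 0.98;0 0 0 0 0 0.98;0 0 0 0 0 0.98;0 0 0 0 0 0.98;0 0 0 0 0 0.98;0 0 0 0 0 0.98;0 0 0 0 0 0.98;0 0 0 0 0 0.98;0 0 0 0 0 0.98;0 0 0 0 0 0.98"

```text
time_s: 13.2
tcp_pos: [0.5171, 0.037, 0.1113]
ee_rot: [[0.401, -0.916, -0.002], [-0.916, -0.401, -0.0], [-0.0, 0.002, -1.0]]
wrist_force: [-0.3, -0.0, 1.5]
gripper_width: 0.551
gripper_force: 0.0
```

Request:
play_rows --commands "0 0 0 0 0 0.98;0 0 0 0 0 0.98;0 0 0 0 0 0.98;0 0 0 0 0 0.98;0 0 0 0 0 0.98;0 0 0 0 0 0.98;0 0 0 0 0 0.98;0 0 0 0 0 0.98;0 0 0 0 0 0.98;0 0 0 0 0 0.98;0 0 0 0 0 0.98;0 0 0 0 0 0.98;0 0 0 0 0 0.98;0 0 0 0 0 0.98;0 0 0 0 0 0.98;0 0 0 0 0 0.98;0 0 0 0 0 0.98;0 0 0 0 0 0.98;0 0 0 0 0 0"

```text
time_s: 15.1
tcp_pos: [0.5171, 0.037, 0.1114]
ee_rot: [[0.09, 0.996, -0.002], [0.996, -0.09, -0.0], [-0.001, -0.002, -1.0]]
wrist_force: [-0.4, -0.7, -0.1]
gripper_width: 0.553
gripper_force: 0.0
```

Run:
```python
from h import *
s=r.sense();print(s['joints'][5],s['tcp_pos'])
b,_=grab('side','s2')
cv2.imwrite('pics/v2.png',cv2.resize(b[190:320,230:360],None,fx=4.6,fy=4.6,interpolation=3))
```

```text
152.8422522815669 [0.51713921 0.03697945 0.1113855 ]
```

View pics/v2.png

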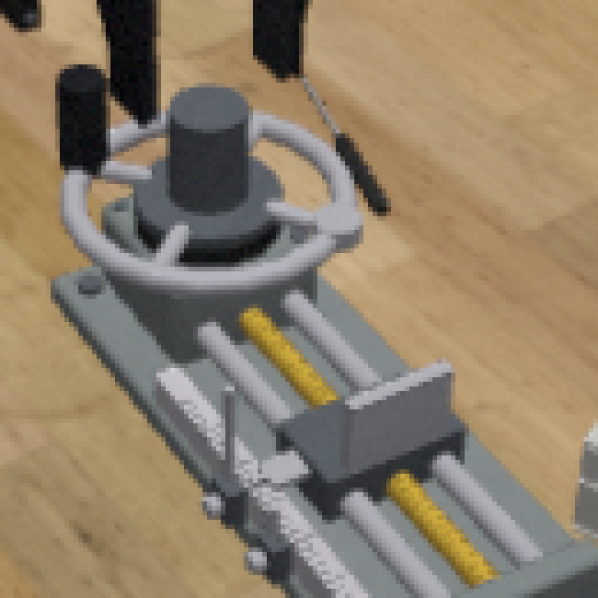

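The wheel stayed home and the stop's following it. Going down to regrip.

Request:
play_rows --commands "0.05 0.02 -0.5 0 0 0;0 0 -0.6 0 0 0;0 0 -0.04 0 0 0;0 0 0 0 0 0"

```text
time_s: 15.55
tcp_pos: [0.5191, 0.0376, 0.0778]
ee_rot: [[0.091, 0.996, -0.001], [0.996, -0.091, -0.001], [-0.001, -0.001, -1.0]]
wrist_force: [0.5, 0.7, 0.2]
gripper_width: 0.551
gripper_force: 0.0
```

Request:
play_rows --commands "0 0 0 0 0 0;0 0 0 0 0 0;0 0 0 0 0 0;0 0 0 0 0 0;0 0 0 0 0 0;0 0 0 0 0 0" --grip 20

```text
time_s: 16.15
tcp_pos: [0.519, 0.0378, 0.0786]
ee_rot: [[0.09, 0.996, -0.001], [0.996, -0.09, -0.0], [-0.0, -0.001, -1.0]]
wrist_force: [-4.1, 1.7, 5.5]
gripper_width: 0.331
gripper_force: 30.0
```

Run:
```python
from h import *
ey=np.array([.083,.9965,0])
for u,v in((286.5,292.6),(287,293.4)): print(pt('side',None,u,v,.034)@ey)
a,_=grab('top','t2')
A=cv2.resize(a[195:260,300:365],None,fx=9,fy=9,interpolation=3);cv2.imwrite('pics/v3.png',A)
```

```text
-0.030072238449852545
-0.03192983128055319
```

View pics/v3.png

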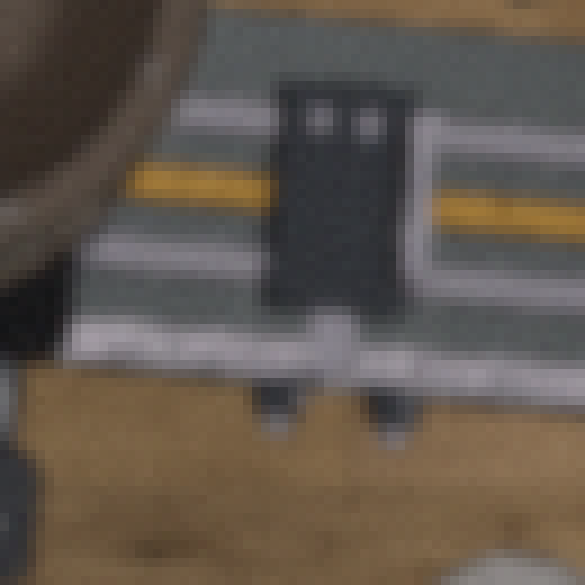

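The pointer is at (337,235.6) and the tall clip's foot at (330.7,239.4), so about 7–11 mm remain. Turning 270° (6 mm), then measuring again.

Request:
play_rows --commands "0 0 0 0 0 -0.87;0 0 0 0 0 -0.87;0 0 0 0 0 -0.87;0 0 0 0 0 -0.87;0 0 0 0 0 -0.87;0 0 0 0 0 -0.87;0 0 0 0 0 -0.87;0 0 0 0 0 -0.87;0 0 0 0 0 -0.87;0 0 0 0 0 -0.87;0 0 0 0 0 -0.87;0 0 0 0 0 -0.87;0 0 0 0 0 -0.87;0 0 0 0 0 -0.87;0 0 0 0 0 -0.87;0 0 0 0 0 -0.87;0 0 0 0 0 -0.87;0 0 0 0 0 -0.87"

```text
time_s: 18.0
tcp_pos: [0.5189, 0.0377, 0.0786]
ee_rot: [[0.644, -0.765, -0.001], [-0.765, -0.644, -0.001], [-0.0, 0.001, -1.0]]
wrist_force: [-4.5, 0.7, 5.1]
gripper_width: 0.328
gripper_force: 30.0
```

Request:
play_rows --commands "0 0 0 0 0 -0.87;0 0 0 0 0 -0.87;0 0 0 0 0 -0.87;0 0 0 0 0 -0.87;0 0 0 0 0 -0.87;0 0 0 0 0 -0.87;0 0 0 0 0 -0.87;0 0 0 0 0 -0.87;0 0 0 0 0 -0.87;0 0 0 0 0 -0.87;0 0 0 0 0 -0.87;0 0 0 0 0 -0.87;0 0 0 0 0 -0.87;0 0 0 0 0 -0.87;0 0 0 0 0 -0.87;0 0 0 0 0 -0.87;0 0 0 0 0 -0.87;0 0 0 0 0 -0.87;0 0 0 0 0 0;0 0 0 0 0 0"

```text
time_s: 20.0
tcp_pos: [0.5189, 0.0377, 0.0786]
ee_rot: [[-0.997, 0.075, -0.001], [0.075, 0.997, -0.0], [0.001, -0.0, -1.0]]
wrist_force: [-3.4, 1.7, 6.3]
gripper_width: 0.335
gripper_force: 30.0
```

Run:
```python
from h import *
s=r.sense();print(s['joints'][5],s['tcp_pos'],np.degrees(np.arctan2(s['ee_rot'][1][0],s['ee_rot'][0][0])))
a,_=grab('top','t3');b,_=grab('side','s3')
A=cv2.resize(a[205:255,310:360],None,fx=8,fy=8,interpolation=3);B=cv2.resize(b[260:310,260:310],None,fx=8,fy=8,interpolation=3)
cv2.imwrite('pics/v4.png',np.hstack([A,B]))
```

```text
-116.32662579068625 [0.51885441 0.03774443 0.07863334] 175.7249368448681
```

View pics/v4.png

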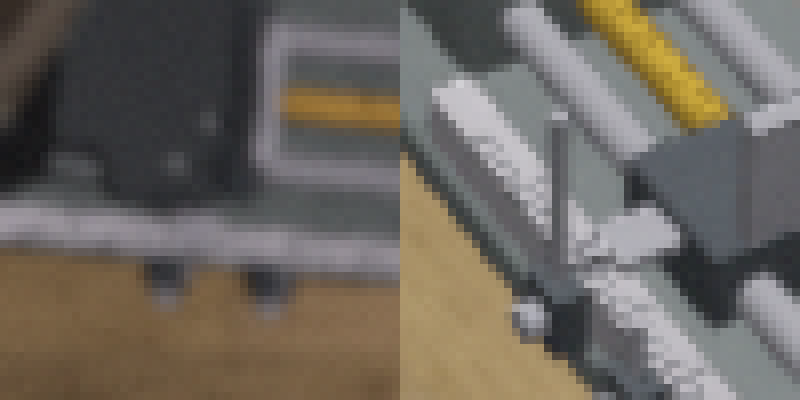

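Run:
```python
from h import *
ex=np.array([.9965,-.083,0]);ey=np.array([.083,.9965,0])
def f(l,u,v,z): p=pt('side',None,u,v,z); print(l,'x',(p@ex).round(4),'y',(p@ey).round(4))
f('blade top',280,274.75,.07)
f('tip0',286.9,295.3,.034)
for u,v in((285,291.3),(286,291.3),(285.5,290.5),(285,292)): f('tip3',u,v,.034)
c=cams.camera_info('side');K,R,t=map(np.array,(c['mtx'],c['R'],c['t']))
def pr(x,y,z):
    q=K@(R@(ex*x+ey*y+[0,0,z])+t.ravel()); return (q[:2]/q[2]-[260,260])*8+[400,0]
b=cv2.imread('pics/s3.png');B=cv2.resize(b[260:310,260:310],None,fx=12,fy=12,interpolation=3)
yb=pt('side',None,280,274.75,.07)@ey; xb=pt('side',None,280,274.75,.07)@ex
def L(a,b_,col):
    s=lambda p:tuple(int(w) for w in ((p-[400,0])*1.5))
    cv2.line(B,s(pr(*a)),s(pr(*b_)),col,1)
L((xb,yb,.034),(xb,yb,.07),(0,255,0))
for k,col in((0,(0,255,0)),(-.002,(0,0,255)),(-.004,(255,0,0))): L((xb-.003,yb+k,.034),(xb+.04,yb+k,.034),col)
cv2.imwrite('pics/v5.png',B)
```

```text
blade top x 0.465 y -0.0244
tip0 x 0.4712 y -0.0354
tip3 x 0.4731 y -0.0265
tip3 x 0.4744 y -0.0273
tip3 x 0.4746 y -0.0254
tip3 x 0.4723 y -0.0278
```

View pics/v5.png

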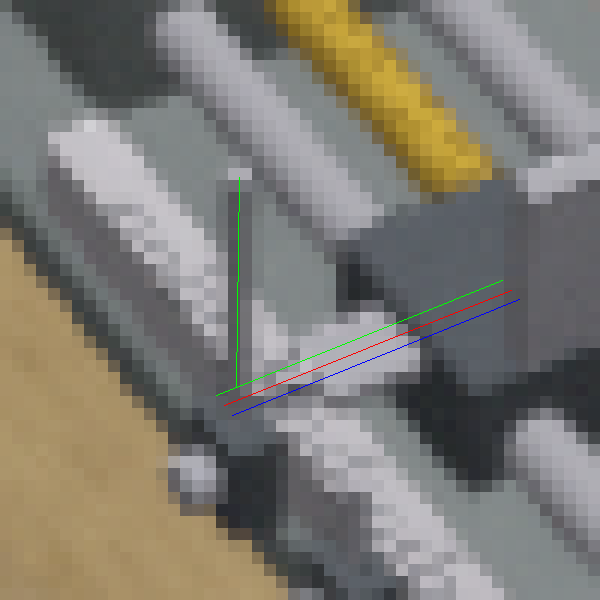

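The pointer is still about 1–2.5 mm short, so I'll turn another 54° (1.2 mm), release, and check with both cameras.

Request:
play_rows --commands "0 0 0 0 0 -0.79;0 0 0 0 0 -0.79;0 0 0 0 0 -0.79;0 0 0 0 0 -0.79;0 0 0 0 0 -0.79;0 0 0 0 0 -0.79;0 0 0 0 0 -0.79;0 0 0 0 0 -0.79;0 0 0 0 0 0;0 0 0 0 0 0"

```text
time_s: 21.1
tcp_pos: [0.5189, 0.0378, 0.0786]
ee_rot: [[-0.521, 0.853, -0.001], [0.853, 0.521, -0.0], [0.0, -0.001, -1.0]]
wrist_force: [-3.9, 1.5, 5.8]
gripper_width: 0.329
gripper_force: 30.0
```

Request:
play_rows --commands "0 0 0 0 0 0;0 0 0 0 0 0;0 0 0 0 0 0;0 0 0 0 0 0;0 0 0.7 0 0 0;0 0 1 0 0 0;0 0 1 0 0 0;0 0 1 0 0 0;0 0.8 0.6 0 0 0.98;0 0.8 0.6 0 0 0.98;0 0.8 0 0 0 0.98;0 0.8 0 0 0 0.98;0 0 0 0 0 0.98;0 0 0 0 0 0.98;0 0 0 0 0 0.98;0 0 0 0 0 0.98;0 0 0 0 0 0" --grip 48

```text
time_s: 22.8
tcp_pos: [0.5194, 0.1338, 0.2249]
ee_rot: [[-0.988, -0.152, -0.0], [-0.152, 0.988, -0.0], [0.0, -0.0, -1.0]]
wrist_force: [0.1, 0.4, -0.4]
gripper_width: 0.553
gripper_force: 0.0
```

Run:
```python
from h import *
s=r.sense();print(s['joints'][5],s['tcp_pos'])
a,_=grab('top','t4');b,_=grab('side','s4')
ex=np.array([.9965,-.083,0]);ey=np.array([.083,.9965,0])
p=pt('side',None,280,274.75,.07);xb,yb=p@ex,p@ey
def view(n,img,u0,v0,w):
    c=cams.camera_info(n);K,R,t=map(np.array,(c['mtx'],c['R'],c['t'])); f=400/w
    B=cv2.resize(img[v0:v0+w,u0:u0+w],None,fx=f,fy=f,interpolation=cv2.INTER_CUBIC)
    def s(x,y,z):
        q=K@(R@(ex*x+ey*y+[0,0,z])+t.ravel()); return tuple(int(k) for k in (q[:2]/q[2]-[u0,v0]+.5)*f)
    for k,col in((0,(0,255,0)),(-.002,(0,0,255))):
        if n=='side': cv2.line(B,s(xb-.012,yb+k,.034),s(xb-.002,yb+k,.034),col,1)
        cv2.line(B,s(xb+.025,yb+k,.034),s(xb+.04,yb+k,.034),col,1)
    return B
cv2.imwrite('pics/v6.png',np.hstack([view('top',a,310,205,50),view('side',b,262,265,40)]))
h,_=0,0
d=np.load('pics/t4.npy');q=[pt('top',d,u,v)[2] for u in(286,287,288) for v in(209,210,211)];print('hub top z',np.median(q))
```

```text
-113.03522277067611 [0.51944031 0.13381425 0.22489129]
hub top z 0.33802208431455233
```

View pics/v6.png

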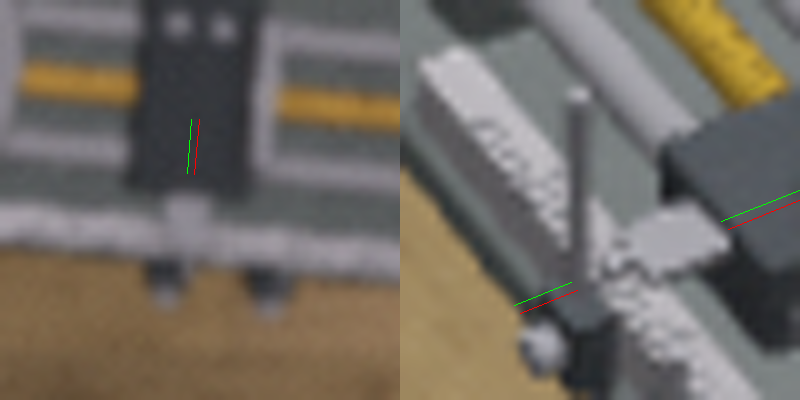

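In the side view the pointer looks close to the blade's line, but the top view suggests it's still 2–3 mm short. Depth data should settle it.

Run:
```python
from h import *
ex=np.array([.9965,-.083,0]);ey=np.array([.083,.9965,0])
def cloud(n,tag):
    d=np.load(f'pics/{tag}.npy');c=cams.camera_info(n);K,R,t=map(np.array,(c['mtx'],c['R'],c['t']))
    v,u=np.mgrid[:420,:560];P=np.stack([(u-K[0,2])/K[0,0]*d,(v-K[1,2])/K[1,1]*d,d],-1)-t.ravel()
    W=P@R; return W@ex,W@ey,W[...,2],u,v
for n,tag in(('side','s4'),('top','t4')):
    x,y,z,u,v=cloud(n,tag)
    m=(x>.448)&(x<.470)&(y>-.05)&(y<0)&(z>.043)&(z<.08)
    print(n,'blade',m.sum());
    if m.any(): print(np.c_[u[m],v[m],x[m]*1e3,y[m]*1e3,z[m]*1e3].round(1)[:24])
    m=(x>.470)&(x<.4835)&(y>-.05)&(y<-.005)&(z>.0315)&(z<.037)
    print('pointer'); print(np.c_[u[m],v[m],x[m]*1e3,y[m]*1e3,z[m]*1e3].round(1)[:40])
x,y,z,u,v=cloud('top','t4')
m=(x>.45)&(x<.467)&(y>-.065)&(y<-.01)&(z>.004); print('feet',np.c_[u[m],v[m],x[m]*1e3,y[m]*1e3,z[m]*1e3].round(0)[:90].astype(int).tolist())
```

```text
side blade 28
[[279.  274.  464.4 -22.6  70.3]
 [280.  274.  466.2 -22.3  69.3]
 [279.  275.  464.1 -23.1  68.8]
 [280.  275.  465.  -24.4  69.5]
 [279.  276.  463.4 -24.4  68.2]
 [280.  276.  463.7 -26.6  69.8]
 [279.  277.  464.5 -22.6  64.2]
 [280.  277.  464.7 -25.1  66.2]
 [279.  278.  464.  -23.3  63. ]
 [280.  278.  466.  -22.9  61.8]
 [279.  279.  463.7 -24.   61.7]
 [280.  279.  465.2 -24.4  61.3]
 [279.  280.  463.5 -24.2  59.9]
 [280.  280.  464.7 -25.1  60.1]
 [279.  281.  463.6 -24.1  57.8]
 [280.  281.  465.7 -23.5  56.3]
 [279.  282.  463.7 -23.9  55.5]
 [280.  282.  464.6 -25.4  56.4]
 [279.  283.  463.9 -23.7  53.2]
 [280.  283.  465.3 -24.4  53.2]
 [279.  284.  463.5 -24.5  52. ]
 [280.  284.  466.  -23.2  49.8]
 [279.  285.  463.4 -24.6  50.1]
 [280.  285.  465.7 -23.7  48.3]]
pointer
[[288.  286.  481.7 -20.9  36.4]
 [286.  287.  478.1 -21.   36. ]
 [288.  287.  480.9 -22.4  35.9]
 [289.  287.  482.2 -23.2  36. ]
 [284.  288.  474.1 -21.7  36.4]
 [285.  288.  475.7 -22.   35.9]
 [287.  288.  477.8 -24.4  36.9]
 [288.  288.  479.6 -24.5  36.2]
 [290.  288.  482.  -
[... 3130 characters left out ...]
[331, 241, 457, -24, 23], [333, 241, 458, -28, 28], [341, 241, 459, -46, 23], [342, 241, 460, -48, 28], [343, 241, 460, -50, 29], [344, 241, 460, -53, 25], [345, 241, 460, -52, 43], [346, 241, 460, -57, 27], [329, 242, 455, -20, 23], [330, 242, 455, -22, 24], [331, 242, 455, -24, 26], [332, 242, 455, -27, 24], [342, 242, 457, -49, 19], [343, 242, 458, -50, 30], [344, 242, 458, -52, 30], [345, 242, 458, -55, 28], [346, 242, 458, -57, 27], [329, 243, 452, -22, 4], [330, 243, 453, -22, 24], [331, 243, 453, -25, 21], [342, 243, 455, -49, 22], [343, 243, 455, -51, 25], [344, 243, 456, -53, 27], [345, 243, 456, -56, 22], [342, 244, 453, -49, 25], [343, 244, 453, -51, 24], [344, 244, 453, -53, 25]]
```

Both depth clouds agree: blade at y ≈ -22.4 (top) and -24.0 (side), pointer centre at ≈ -25.3 and -27. That leaves about 2.8 mm, a total of roughly 13.8 mm, which matches the first top estimate. I'll regrip and turn about 122° more.

Request:
play_rows --commands "0 -0.8 0 0 0 0.95;0 -0.8 0 0 0 0.95;0 -0.8 0 0 0 0.95;0 -0.8 0 0 0 0.95;0 0 0 0 0 0.95;0 0 0 0 0 0.95;0 0 0 0 0 0.95;0 0 0 0 0 0.95;0 0 0 0 0 0.95;0 0 0 0 0 0.95;0 0 0 0 0 0.95;0 0 0 0 0 0.95;0 0 0 0 0 0.95;0 0 0 0 0 0.95;0 0 0 0 0 0.95;0 0 0 0 0 0.95;0 0 0 0 0 0.95;0 0 0 0 0 0.95;0 0 0 0 0 0.95;0 0 0 0 0 0.95"

```text
time_s: 24.9
tcp_pos: [0.5194, 0.0378, 0.225]
ee_rot: [[0.991, -0.135, -0.0], [-0.135, -0.991, 0.0], [-0.0, -0.0, -1.0]]
wrist_force: [0.6, -0.9, 0.1]
gripper_width: 0.555
gripper_force: 0.0
```

Request:
play_rows --commands "0 0 -0.8 0 0 0.95;0 0 -0.8 0 0 0.95;0 0 -0.8 0 0 0;0 0 0 0 0 0;0 0 0 0 0 0"

```text
time_s: 25.4
tcp_pos: [0.5198, 0.0377, 0.1535]
ee_rot: [[0.99, 0.144, 0.0], [0.144, -0.99, -0.001], [0.0, 0.001, -1.0]]
wrist_force: [0.1, 0.2, 0.9]
gripper_width: 0.55
gripper_force: 0.0
```

Request:
play_rows --commands "-0.03 0 -0.8 0 0 0;0 0 -0.8 0 0 0;0 0 -0.8 0 0 0;0 0 -0.08 0 0 0;0 0 0 0 0 0;0 0 0 0 0 0"

```text
time_s: 26.0
tcp_pos: [0.5201, 0.0382, 0.0806]
ee_rot: [[0.989, 0.146, 0.004], [0.146, -0.989, 0.001], [0.004, -0.0, -1.0]]
wrist_force: [0.3, 0.4, 0.3]
gripper_width: 0.554
gripper_force: 0.0
```

Request:
play_rows --commands "0 0 0 0 0 0;0 0 0 0 0 0;0 0 0 0 0 0;0 0 0 0 0 0;0 0 0 0 0 0;0 0 0 0 0 0" --grip 20

```text
time_s: 26.6
tcp_pos: [0.5188, 0.0378, 0.0793]
ee_rot: [[0.989, 0.146, 0.001], [0.146, -0.989, -0.0], [0.001, 0.0, -1.0]]
wrist_force: [-0.9, 0.2, 5.1]
gripper_width: 0.338
gripper_force: 30.0
```

Request:
play_rows --commands "0 0 0 0 0 -0.5;0 0 0 0 0 -0.87;0 0 0 0 0 -0.87;0 0 0 0 0 -0.87;0 0 0 0 0 -0.87;0 0 0 0 0 -0.87;0 0 0 0 0 -0.87;0 0 0 0 0 -0.87;0 0 0 0 0 -0.87;0 0 0 0 0 -0.87;0 0 0 0 0 -0.87;0 0 0 0 0 -0.87;0 0 0 0 0 -0.87;0 0 0 0 0 -0.87;0 0 0 0 0 -0.87;0 0 0 0 0 -0.87;0 0 0 0 0 -0.6;0 0 0 0 0 0;0 0 0 0 0 0"

```text
time_s: 28.5
tcp_pos: [0.5187, 0.0378, 0.0793]
ee_rot: [[-0.394, -0.919, 0.0], [-0.919, 0.394, -0.0], [0.0, -0.001, -1.0]]
wrist_force: [-1.2, -0.6, 5.6]
gripper_width: 0.341
gripper_force: 30.0
```

Request:
play_rows --commands "0 0 0 0 0 0;0 0 0 0 0 0;0 0 0 0 0 0;0 0 0 0 0 0;0 0 0.7 0 0 0;0 0 1 0 0 0;0 0 1 0 0 0;0 0 1 0 0 0;0 0.8 0.6 0 0 0.9;0 0.8 0.6 0 0 0.9;0 0.8 0 0 0 0.9;0 0.8 0 0 0 0.9;0 0.8 0 0 0 0;0 0.8 0 0 0 0;0 0 0 0 0 0;0 0 0 0 0 0" --grip 48

```text
time_s: 30.1
tcp_pos: [0.5182, 0.182, 0.2253]
ee_rot: [[0.135, -0.991, -0.001], [-0.991, -0.135, -0.0], [0.0, 0.001, -1.0]]
wrist_force: [-0.0, 0.9, 0.0]
gripper_width: 0.549
gripper_force: 0.0
```

Run:
```python
from h import *
ex=np.array([.9965,-.083,0]);ey=np.array([.083,.9965,0])
def cloud(n):
    X=Y=0;ds=[grab(n,f'{n}5_{i}')[1] for i in range(5)];d=np.median(ds,0);c=cams.camera_info(n);K,R,t=map(np.array,(c['mtx'],c['R'],c['t']))
    v,u=np.mgrid[:420,:560];P=np.stack([(u-K[0,2])/K[0,0]*d,(v-K[1,2])/K[1,1]*d,d],-1)-t.ravel()
    W=P@R; return W@ex,W@ey,W[...,2],u,v
for n in('side','top'):
    x,y,z,u,v=cloud(n)
    m=(x>.448)&(x<.470)&(y>-.05)&(y<0)&(z>.043)&(z<.08); print(n,'blade',y[m].mean(),m.sum())
    m=(x>.474)&(x<.4835)&(y>-.05)&(y<-.005)&(z>.0325)&(z<.0375)
    print('pointer',m.sum(),y[m].mean(),(y[m].min()+y[m].max())/2,y[m].min(),y[m].max())
    if n=='top':
        m=(x>.456)&(x<.4625)&(y>-.04)&(y<-.01)&(z>.02)&(z<.034); print('foot',(y[m].min()+y[m].max())/2,y[m].mean())
    m=(x>.4)&(x<.62)&(z>.085)&(z<.115)&(y>-.04)&(y<.16)&(np.hypot(x-.5137,y-.081)<.012);print('hubtop z',np.median(z[m]) if m.any() else None)
a=cv2.imread('pics/top5_0.png')[205:255,310:360];b=cv2.imread('pics/side5_0.png')[255:305,260:310]
cv2.imwrite('pics/v7.png',np.hstack([cv2.resize(i,None,fx=8,fy=8,interpolation=3) for i in(a,b)]))
```

```text
side blade -0.023995963171614013 29
pointer 42 -0.024324570970438324 -0.02300099921425811 -0.029102249784865235 -0.016899748643650982
hubtop z 0.10168832032615992
top blade -0.022211354069481472 2
pointer 18 -0.022969946651975038 -0.023059013313384884 -0.02785340585163012 -0.01826462077513965
foot -0.022812318663735273 -0.02204320018672471
hubtop z 0.102184659652513
```

View pics/v7.png

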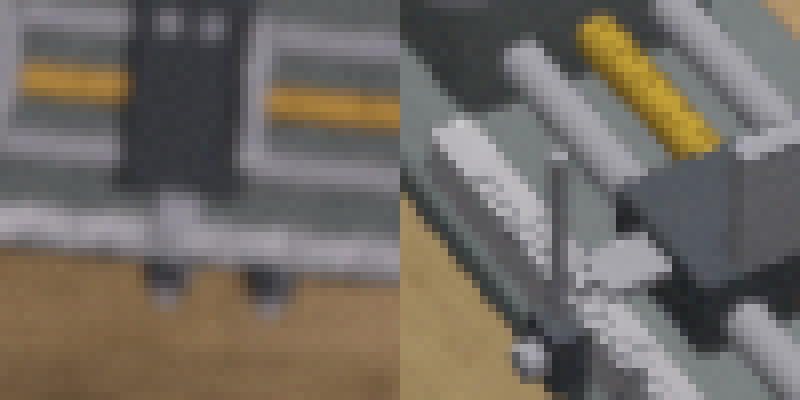

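The pointer lines up with the tall clip to within about 0.5 mm in both cameras: top view pointer at (178,215) over the foot at (168,270), after allowing for slant and parallax. The hub top is at 0.102 m, so the wheel is home. Handing in.

```bash
python3 -c "
from station import r
print(r.finish_job())"
```

```text
the job is handed in; nothing more can be done
None
```

I handed the job in at about 31 s: the wheel is down in drive (hub about 88 mm), the pointer measures within about 1 mm of the tall clip's blade, and the arm is clear; I saw no contact with the bystanders but didn't re-measure them, and no verdict came back.

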